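Seat the wide retaining plug on a wall-panel board

TASK

Four narrow plugs and one wide-headed plug stand proud of the backing board on the bench. With the fingertips, gently press the wide-headed plug straight down until it is fully home, its head resting on the board, then withdraw the hand upwards, clear of the board. Do not pull any plug up, leave the four narrow plugs standing just as they are, and do not shift anything else on the board or the bench.

Things in the scene. Friction and masses are not known exactly. Their poses are not given: they have to be found in the camera images.
- wide_plug: The one wide plug: white, round flat head 40 mm across, 6 mm thick, in any of the five plug places. Origin: centre of the head's top face, at the start 34 to 38 mm above the bench. 10 mm stem; slides down against about 3 N of friction, no spring, stays where left; can be pulled up 6 mm. Home after 10 to 14 mm, a hard stop: top 24 mm above the bench, 6 mm above the board's face. At most 25 N on it.
- narrow_plug0: Narrow plug, to be left alone: white, round flat head 18 mm across, 6 mm thick, 100 mm or more from other plugs. Origin: centre of the head's top face, at the start 34 to 38 mm above the bench. 10 mm stem; slides down against about 3 N of friction, no spring, stays where left; can be pulled up 6 mm.
- narrow_plug1: Narrow plug, to be left alone: white, round flat head 18 mm across, 6 mm thick, 100 mm or more from other plugs. Origin: centre of the head's top face, at the start 34 to 38 mm above the bench. 10 mm stem; slides down against about 3 N of friction, no spring, stays where left; can be pulled up 6 mm.
- narrow_plug2: Narrow plug, to be left alone: white, round flat head 18 mm across, 6 mm thick, 100 mm or more from other plugs. Origin: centre of the head's top face, at the start 34 to 38 mm above the bench. 10 mm stem; slides down against about 3 N of friction, no spring, stays where left; can be pulled up 6 mm.
- narrow_plug3: Narrow plug, to be left alone: white, round flat head 18 mm across, 6 mm thick, 100 mm or more from other plugs. Origin: centre of the head's top face, at the start 34 to 38 mm above the bench. 10 mm stem; slides down against about 3 N of friction, no spring, stays where left; can be pulled up 6 mm.
- board: Rigid grey board with dark wooden edging, fixed flat on the bench: 324 x 404 x 18 mm (x, y, z). Origin: centre of its underside, at z = 0; face 18 mm above. Its x axis (short side) points away from the robot, within 0.25 rad. Plug places in its x, y: (-80, -140), (-80, 140), (80, -140), (80, 140), (0, 0) mm, each within 10 mm. At most 25 N on it.
- tape_roll: Loose cardboard ring 60 mm across, 20 mm high, lying flat on the board near its far edge, on the middle line. Origin: centre of its underside. To be left alone.
- offcut: Loose wooden offcut, 28 x 60 x 20 mm, lying on the board near its near edge, on the middle line. Origin: centre of its underside. To be left alone.
- pot: Loose terracotta pot 80 mm across, 75 mm high, standing on the bench on the robot's right of the board. Origin: centre of its underside. To be left alone.
- screwdriver: Loose screwdriver, about 200 mm long and under 40 mm high, lying on the bench on the robot's left of the board, handle towards the robot. Origin: on its underside, near mid-length. To be left alone.

How it is judged:
By the outcome, as a careful person would: the job done as asked, in the order asked, and still so for the second after the job is handed in, with the robot touching nothing.
It also fails if it takes over 30 s, if anything falls off the work surface, if the arm or the gripper's body presses on something with over 40 N, if the wrist force passes 120 N, or if a joint passes its speed limit or range.

ROBOT

A 7-joint arm with a two-finger parallel gripper is mounted at the origin on the work surface. World frame = base frame: x ahead of the robot, y to its left, z up, the work surface at z = 0. Lengths are in m, angles in rad, forces in N, time in s.
With the tool pointing down it reaches from about 0.4 to 0.875 m from the base axis. Payload 19.3 kg.
Tool frame: the origin (TCP) lies between the finger pads, 19 mm behind the fingertips; this is the grasp point; z points along the fingers, y is the direction in which the jaws open and shut (so a half turn about z gives the same grasp; the last joint's range is limited). The gripper opens to 85 mm and grips with 20 to 120 N. Pads are 22 mm wide; open, the fingers measure 114 mm over their backs; the gripper's body (76 mm by 85 mm) begins 54 mm behind the grasp point. The pads swing forward as they close: fully open they stand 13 mm farther back than shut.
Start: joints at [1.221, 0.521, -0.036, 1.599, 0.021, 1.021, -0.113], TCP at [0.173, -0.601, 0.25] pointing down, gripper open.
Joint ranges: [-2.91, 2.91], [-0.3, 2.13], [-1.5, 1.42], [0.17, 2.43], [-1.26, 4.41], [0.16, 1.93], [-2.52, 2.52]. Speed limits (rad/s): [1.89, 1.89, 2.39, 2.39, 3.01, 3.01, 3.01].

INTERFACE

Orientations are given as [roll, pitch, yaw] about the fixed x, y, z axes, in that order (R = Rz(yaw) Ry(pitch) Rx(roll)).
In Python, from workcell import bot, grab_frame, calibration, workorder gives the robot as it stands.
- The arm moves only by the tool move_arm, never from a script. Its arguments are lists of equal length, an entry for each row: "jaw": the closure in counts, from 0 (fully open) to 255 (shut); "dp": the shift along the tool's x, y, z in units of 800 mm (1.0 is 800 mm), a list of three; "rotation": the turn, a rotation vector about the tool's x, y, z in units of pi rad (1.0 is pi rad), a list of three. In form: {"jaw": [jaw, ...], "dp": [[dx, dy, dz], ...], "rotation": [[rx, ry, rz], ...]}. A call has 1 to 10 rows; each row shifts and turns the commanded pose from where the row before left it, along the tool's axes as they then stand; what a row does not reach is not made up. A row lasts 1/8 s, in which the tool goes at most 62.5 mm and 10.7 degrees, less where a joint would pass 70% of its speed; a pose out of reach is approached as far as the arm can. A call with a number of a shift or a turn outside -1 to 1 is refused whole. A call with a gripper value outside its range is refused whole. The fingers move at their own pace and stop on an object; "squeeze" is the grip in N (left out, the last holds). Time passes only in rows, so rows that do not move let the fingers close. It gives the time, the measured TCP pose, the force and the opening at its end, in the units of the state.
- bot.observe(): the state, without advancing time (a new reading comes with each control period).
- grab_frame(name): name is "scene" or "top"; returns the picture (400x640x3 uint8, blue, green, red); there is no depth.
- calibration(name): a dict with "camera_matrix" (3x3 intrinsics, pixels), "T" (4x4, takes a point from camera to world coordinates). Camera axes: x right, y down, z forward; pixel columns grow to the right and rows downward; lengths in m; the calibration is good to about 2 mm. A picture is of the moment at which its call begins. calibration takes no time and is no camera call.
- workorder.job_done(): hands the job in, once; it reports no verdict.
The state is a dict: "clock": time; "qpos": joint angles; "qd": joint speeds; "joint_efforts": joint torques, N m; "position": TCP position; "tool_rot": TCP orientation; "force": force on the tool from outside, world axes, zero at the start; "moment": the same for the moment, N m; "grip_width": finger opening in m.
Only numpy, scipy, OpenCV 4.12 (cv2) and the standard library are available. Lean on these libraries where they do the work, as an engineer would, in place of code of your own. Each camera call takes 0.05 s, during which the arm holds its last target. There are 200 camera calls.

## Working session

There is one attempt and no reset: what is moved stays moved. The work goes in short steps, Python scripts to look and compute and a tool call to move; the robot and the scene stay as the last step left them, time stands still between calls to the robot, and variables do not carry over. Pictures are saved under pics/ and viewed, about 8 in all and at most 12, crops included, and the job is handed in when it is done.

Besides the shell and the picture viewer there is one more tool, called in YAML: its name, and indented under it one key for each argument. move_arm: Moves the arm, as the interface text tells. Shifts and turns lie within -1 to 1; 1 stands for 800 mm of shift or pi rad of turn. Its arguments: {"type":"object","properties":{"jaw":{"type":"array","items":{"type":"number"}},"dp":{"type":"array","items":{"type":"array","items":{"type":"number","minimum":-1,"maximum":1}}},"rotation":{"type":"array","items":{"type":"array","items":{"type":"number","minimum":-1,"maximum":1}}},"squeeze":{"type":"number"}},"required":["jaw","dp","rotation"]}

```bash
mkdir -p pics; python3 - <<'E'
from workcell import bot, grab_frame, calibration
import cv2,numpy as np
for n in("top","scene"):
    cv2.imwrite(f"pics/{n}0.png",grab_frame(n)); c=calibration(n); print(n,np.round(c["camera_matrix"],1).tolist(),np.round(c["T"],4).tolist())
print(bot.observe())
E
```

```text
top [[391.1, 0.0, 322.5], [0.0, 391.1, 203.9], [0.0, 0.0, 1.0]] [[0.0206, -0.9812, 0.1919, 0.3776], [-0.9997, -0.0173, 0.0186, -0.0005], [-0.015, -0.1922, -0.9812, 0.9681], [0.0, 0.0, 0.0, 1.0]]
scene [[375.7, 0.0, 320.9], [0.0, 375.7, 202.1], [0.0, 0.0, 1.0]] [[0.6316, 0.6123, -0.4755, 0.9971], [0.7752, -0.4869, 0.4025, -0.3429], [0.0149, -0.6228, -0.7822, 0.776], [0.0, 0.0, 0.0, 1.0]]
{'clock': 0.1, 'qpos': array([ 1.22079333,  0.52194057, -0.03633327,  1.59994724,  0.02120771,
        1.0210906 , -0.11276284]), 'qd': array([-0.00119253, -0.00203294, -0.00122339,  0.00028674,  0.0018318 ,
        0.00039035,  0.00166052]), 'joint_efforts': array([ 4.53668763e-03, -9.28466392e+01,  1.98455550e+00, -3.70528722e+01,
        1.81900570e-02,  5.28599878e-03, -8.75392311e-05]), 'position': array([ 0.17249713, -0.60043385,  0.24949318]), 'tool_rot': array([-3.14059481e+00,  7.32056812e-05,  2.79838240e-01]), 'force': array([-0.15793587, -0.81348982,  0.02572882]), 'moment': array([ 0.03724232,  0.04366636, -0.01568191]), 'grip_width': 0.0853259980637179}
```

View pics/top0.png

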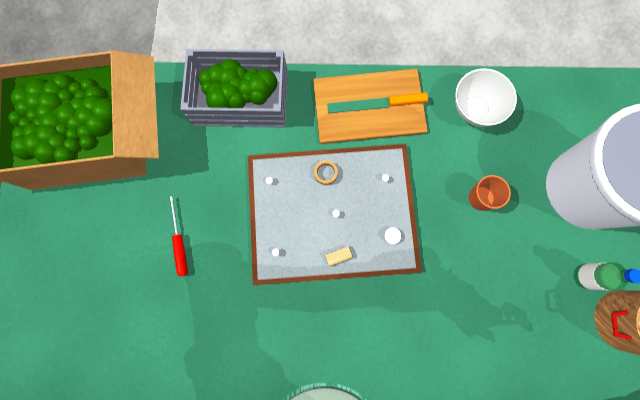

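View pics/scene0.png

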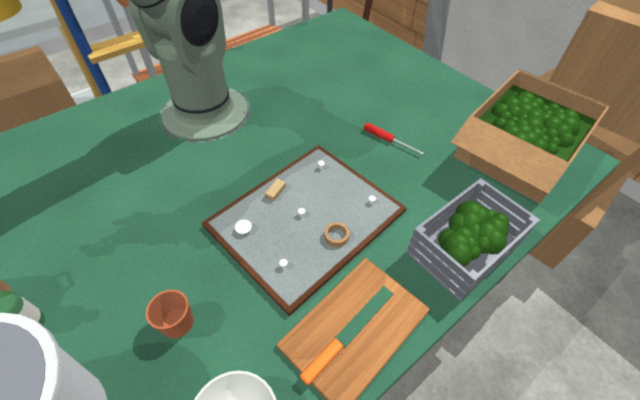

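The top view shows the wide plug at about (393,236) and the scene view at about (244,228). The narrow heads, tape ring, offcut, pot and screwdriver can all be told apart from it. Next I'll measure the plugs from both views.

```bash
cat >h.py <<'E'
import cv2,numpy as np
from workcell import calibration
def ray(n,u):
    c=calibration(n);K=np.array(c["camera_matrix"]);T=np.array(c["T"])
    d=T[:3,:3]@np.linalg.inv(K)@[*u,1]; return T[:3,3],d
def onplane(n,u,z):
    o,d=ray(n,u); return o+d*(z-o[2])/d[2]
def tri(a,b):
    o1,d1=ray("top",a);o2,d2=ray("scene",b)
    s=np.linalg.lstsq(np.c_[d1,-d2],o2-o1,rcond=None)[0]
    p,q=o1+s[0]*d1,o2+s[1]*d2; return (p+q)/2,np.linalg.norm(p-q)
def blobs(im,n):
    m=((im.min(2)>205)).astype(np.uint8); k,_,st,ce=cv2.connectedComponentsWithStats(m)
    r=[]
    for i in range(1,k):
        p=onplane(n,ce[i],.036)
        if 8<st[i,4]<700 and .3<p[0]<.8 and abs(p[1])<.3: r.append((int(st[i,4]),ce[i],st[i,:4].tolist(),p))
    return r
E
python3 - <<'E'
from h import *
np.set_printoptions(precision=4,suppress=True)
B={}
for n in("top","scene"):
    im=cv2.imread(f"pics/{n}0.png");B[n]=blobs(im,n)
    for b in B[n]:print(n,*b)
for a in B["top"]:
    for b in B["scene"]:
        if np.linalg.norm(a[3]-b[3])<.03: print(a[0],*tri(a[1],b[1]))
# board edging: dark brown
im=cv2.imread("pics/top0.png").astype(int)
g=cv2.inRange(im.astype(np.uint8),(0,0,60),(70,75,150))
c=[x for x in cv2.findContours(g,cv2.RETR_EXTERNAL,cv2.CHAIN_APPROX_SIMPLE)[0]]
c=max((x for x in c if cv2.pointPolygonTest(cv2.convexHull(x),(336,213),False)>0),key=cv2.contourArea)
q=cv2.boxPoints(cv2.minAreaRect(np.array([onplane("top",p[0],.018)[:2] for p in c],np.float32)*1000));print(q)
E
```

```text
top 48 [385.   177.25] [382, 174, 7, 8] [ 0.6294 -0.135   0.036 ]
top 51 [268.4902 179.9412] [265, 176, 8, 9] [0.6178 0.1514 0.036 ]
top 54 [335.4815 213.0185] [332, 209, 8, 9] [ 0.5381 -0.0147  0.036 ]
top 230 [392.2261 235.313 ] [384, 227, 17, 18] [ 0.4866 -0.1507  0.036 ]
top 53 [275.0943 251.8679] [272, 248, 7, 9] [0.4419 0.1274 0.036 ]
scene 30 [321.0667 162.6333] [318, 160, 7, 6] [0.4402 0.1258 0.036 ]
scene 35 [371.9143 197.6857] [369, 195, 7, 6] [0.6171 0.1487 0.036 ]
scene 38 [301.  210.5] [298, 208, 7, 6] [ 0.5373 -0.0174  0.036 ]
scene 192 [242.9583 225.9896] [235, 219, 17, 15] [ 0.488  -0.1539  0.036 ]
scene 52 [282.9423 262.0577] [279, 259, 9, 7] [ 0.6272 -0.1364  0.036 ]
48 [ 0.6284 -0.1358  0.0374] 0.0022742079354770455
51 [0.6172 0.1505 0.0352] 0.0025188672463255504
54 [ 0.5375 -0.0159  0.0353] 0.0027029178623709607
230 [ 0.4865 -0.1522  0.0329] 0.002099034675658454
53 [0.4412 0.1263 0.0368] 0.002202717356590213
[[ 364.179   179.706 ]
 [ 402.1035 -220.8   ]
 [ 559.8717 -205.8606]
 [ 521.9471  194.6453]]
```

move_arm:
  jaw: [255, 255, 255, 255, 255, 255, 255, 255, 255, 255]
  dp:
    - [0.044, -0.036, 0]
    - [0.044, -0.036, 0]
    - [0.044, -0.036, 0]
    - [0.044, -0.036, 0]
    - [0.044, -0.036, 0]
    - [0.044, -0.036, 0]
    - [0.044, -0.036, 0]
    - [0.044, -0.036, 0]
    - [0.044, -0.036, 0]
    - [0.044, -0.036, 0]
  rotation:
    - [0, 0, 0]
    - [0, 0, 0]
    - [0, 0, 0]
    - [0, 0, 0]
    - [0, 0, 0]
    - [0, 0, 0]
    - [0, 0, 0]
    - [0, 0, 0]
    - [0, 0, 0]
    - [0, 0, 0]
  squeeze: 20

```text
clock: 1.35
position: [0.432, -0.2254, 0.2499]
tool_rot: [-3.142, 0.0, 0.28]
force: [0.2, -0.7, -0.0]
grip_width: -0.0001
```

move_arm:
  jaw: [255, 255, 255, 255, 255, 255, 255]
  dp:
    - [0.046, -0.035, 0]
    - [0.045, -0.034, 0]
    - [0, 0, 0.047]
    - [0, 0, 0.047]
    - [0, 0, 0.047]
    - [0, 0, 0.047]
    - [0, 0, 0]
  rotation:
    - [0, 0, 0]
    - [0, 0, 0]
    - [0, 0, 0]
    - [0, 0, 0]
    - [0, 0, 0]
    - [0, 0, 0]
    - [0, 0, 0]

```text
clock: 2.22
position: [0.4847, -0.153, 0.0977]
tool_rot: [-3.139, 0.004, 0.28]
force: [-0.4, -0.8, 1.2]
grip_width: -0.0004
```

```bash
python3 - <<'E'
from workcell import bot, grab_frame
import cv2,numpy as np
a=grab_frame("top")[150:300,300:480];b=grab_frame("scene")[130:280,160:340]
cv2.imwrite("pics/c1.png",np.hstack([cv2.resize(x,None,fx=2.2,fy=2.2) for x in(a,b)]))
s=bot.observe();print(s["position"],s["force"],s["clock"])
E
```

```text
[ 0.48631144 -0.1535448   0.10035637] [ 0.50978539 -0.35636988  0.4618195 ] 2.325
```

View pics/c1.png

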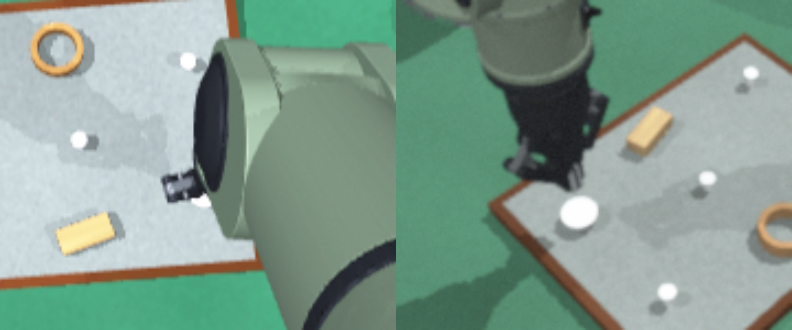

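The gripper hangs above the wide plug, with its fingertips at about scene pixel (240,215). I'll go down to just above the head and check the tip position.

move_arm:
  jaw: [255, 255, 255, 255]
  dp:
    - [0, 0, 0.015]
    - [0, 0, 0.015]
    - [0, 0, 0.012]
    - [0, 0, 0]
  rotation:
    - [0, 0, 0]
    - [0, 0, 0]
    - [0, 0, 0]
    - [0, 0, 0]

```text
clock: 2.82
position: [0.4857, -0.1534, 0.0652]
tool_rot: [-3.141, 0.001, 0.28]
force: [-0.2, 0.8, 0.3]
grip_width: -0.0
```

```bash
python3 - <<'E'
from h import *
from workcell import bot, grab_frame
print(onplane("scene",(240.5,215.5),.081))
b=grab_frame("scene")[180:260,190:300]
cv2.imwrite("pics/c2.png",cv2.resize(b,None,fx=6,fy=6))
s=bot.observe();print(s["position"],s["force"],s["clock"])
E
```

```text
[ 0.490504   -0.15421363  0.081     ]
[ 0.48592581 -0.15343054  0.06568455] [ 1.01621134 -0.10867192 -0.70364704] 2.875
```

View pics/c2.png

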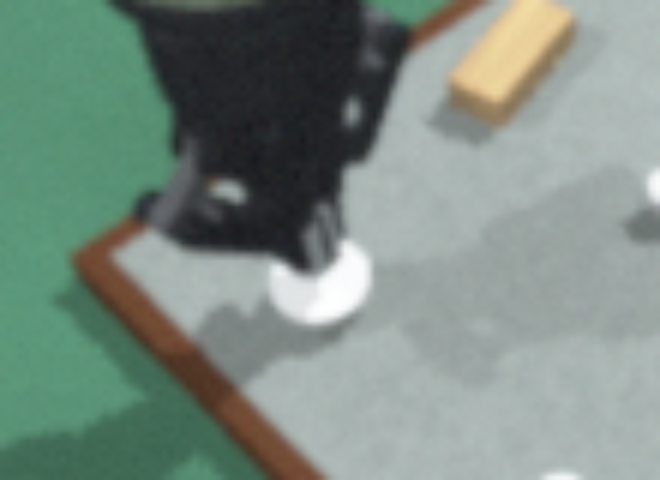

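Fingertips are over the head's centre. I'll press in small steps.

move_arm:
  jaw: [255, 255, 255, 255, 255, 255, 255, 255, 255, 255]
  dp:
    - [0, 0, 0.002]
    - [0, 0, 0.002]
    - [0, 0, 0.002]
    - [0, 0, 0.002]
    - [0, 0, 0.002]
    - [0, 0, 0.002]
    - [0, 0, 0.002]
    - [0, 0, 0.002]
    - [0, 0, 0.002]
    - [0, 0, 0.001]
  rotation:
    - [0, 0, 0]
    - [0, 0, 0]
    - [0, 0, 0]
    - [0, 0, 0]
    - [0, 0, 0]
    - [0, 0, 0]
    - [0, 0, 0]
    - [0, 0, 0]
    - [0, 0, 0]
    - [0, 0, 0]

```text
clock: 4.12
position: [0.4861, -0.1535, 0.0508]
tool_rot: [-3.142, 0.0, 0.28]
force: [-0.6, 0.1, 3.9]
grip_width: -0.0003
```

move_arm:
  jaw: [255, 255, 255, 255]
  dp:
    - [0, 0, 0.002]
    - [0, 0, 0.001]
    - [0, 0, 0.001]
    - [0, 0, 0.0]
  rotation:
    - [0, 0, 0]
    - [0, 0, 0]
    - [0, 0, 0]
    - [0, 0, 0]

```text
clock: 4.62
position: [0.4861, -0.1535, 0.0475]
tool_rot: [-3.142, 0.0, 0.28]
force: [0.2, -0.6, -0.0]
grip_width: -0.0001
```

move_arm:
  jaw: [255, 255, 255]
  dp:
    - [0, 0, 0.001]
    - [0, 0, 0.001]
    - [0, 0, 0.001]
  rotation:
    - [0, 0, 0]
    - [0, 0, 0]
    - [0, 0, 0]

```text
clock: 5.0
position: [0.4861, -0.1536, 0.0452]
tool_rot: [3.142, 0.0, 0.28]
force: [-0.8, 0.9, 2.5]
grip_width: -0.0001
```

move_arm:
  jaw: [255, 255]
  dp:
    - [0, 0, 0.001]
    - [0, 0, 0.001]
  rotation:
    - [0, 0, 0]
    - [0, 0, 0]

```text
clock: 5.25
position: [0.4861, -0.1535, 0.0436]
tool_rot: [-3.142, -0.0, 0.28]
force: [-1.4, -0.3, 2.8]
grip_width: -0.0002
```

Not at the stop yet. I'll use finer single steps and check the force each time.

move_arm:
  jaw: [255]
  dp:
    - [0, 0, 0.0005]
  rotation:
    - [0, 0, 0]

```text
clock: 5.38
position: [0.4861, -0.1535, 0.0431]
tool_rot: [-3.142, 0.0, 0.28]
force: [-0.6, -0.2, 2.1]
grip_width: 0.0001
```

move_arm:
  jaw: [255]
  dp:
    - [0, 0, 0.0005]
  rotation:
    - [0, 0, 0]

```text
clock: 5.5
position: [0.4861, -0.1535, 0.0428]
tool_rot: [-3.142, 0.0, 0.28]
force: [-0.4, 0.1, 5.8]
grip_width: 0.0002
```

move_arm:
  jaw: [255]
  dp:
    - [0, 0, 0.0003]
  rotation:
    - [0, 0, 0]

```text
clock: 5.62
position: [0.4861, -0.1536, 0.0427]
tool_rot: [3.142, -0.0, 0.28]
force: [-2.0, 1.1, 11.5]
grip_width: 0.0001
```

The force rises steeply with no further travel, at tip height of about 23.7 mm, so this is the hard stop. Withdrawing straight up.

move_arm:
  jaw: [255, 255, 255, 255, 255, 255, 255, 255, 255, 255]
  dp:
    - [0, 0, -0.003]
    - [0, 0, -0.01]
    - [0, 0, -0.03]
    - [0, 0, -0.05]
    - [0, 0, -0.05]
    - [0, 0, -0.05]
    - [0, 0, -0.05]
    - [-0.044, 0.036, 0]
    - [-0.044, 0.036, 0]
    - [-0.044, 0.036, 0]
  rotation:
    - [0, 0, 0]
    - [0, 0, 0]
    - [0, 0, 0]
    - [0, 0, 0]
    - [0, 0, 0]
    - [0, 0, 0]
    - [0, 0, 0]
    - [0, 0, 0]
    - [0, 0, 0]
    - [0, 0, 0]

```text
clock: 6.88
position: [0.4075, -0.2667, 0.2376]
tool_rot: [3.141, -0.0, 0.28]
force: [1.1, 0.3, -0.0]
grip_width: -0.0001
```

move_arm:
  jaw: [255, 255, 255, 255, 255, 255]
  dp:
    - [-0.044, 0.036, 0]
    - [-0.044, 0.036, 0]
    - [-0.044, 0.036, 0]
    - [-0.044, 0.036, 0]
    - [-0.044, 0.036, 0]
    - [0, 0, 0]
  rotation:
    - [0, 0, 0]
    - [0, 0, 0]
    - [0, 0, 0]
    - [0, 0, 0]
    - [0, 0, 0]
    - [0, 0, 0]

```text
clock: 7.62
position: [0.2765, -0.455, 0.2372]
tool_rot: [3.141, 0.001, 0.275]
force: [1.0, 0.7, -0.6]
grip_width: -0.0002
```

```bash
python3 - <<'E'
from h import *
from workcell import bot, grab_frame
np.set_printoptions(precision=4,suppress=True)
B={};I=[]
for n in("top","scene"):
    im=grab_frame(n);cv2.imwrite(f"pics/{n}1.png",im);B[n]=blobs(im,n);I.append(im)
    d=cv2.absdiff(im,cv2.imread(f"pics/{n}0.png"))
for a in B["top"]:
    for b in B["scene"]:
        if np.linalg.norm(a[3]-b[3])<.03: print(a[0],a[1],b[1],*tri(a[1],b[1]))
cv2.imwrite("pics/end.png",np.hstack([cv2.resize(I[0][130:290,160:520],(400,178)),cv2.resize(I[1][110:350,140:440],(400,178*2))[:178*2] [::2]]) if 0 else np.vstack([I[0][100:300,100:560],I[1][120:340,100:560]]))
s=bot.observe();print(s["position"],s["force"],s["clock"])
E
```

```text
48 [385.   177.25] [282.9423 262.0577] [ 0.6284 -0.1358  0.0374] 0.0022742079354770455
51 [268.4902 179.9412] [371.9143 197.6857] [0.6172 0.1505 0.0352] 0.0025188672463255504
49 [335.3265 212.7959] [301.0811 210.4595] [ 0.5379 -0.0157  0.0357] 0.0030872006810471484
223 [391.574  235.6637] [243.4341 228.489 ] [ 0.4867 -0.1524  0.0229] 0.00255092885928788
50 [275.02 251.92] [320.8  162.88] [0.4409 0.1262 0.0358] 0.003132954222462638
[ 0.279  -0.4525  0.2372] [ 0.3466  0.2709 -0.0228] 7.725
```

View pics/end.png

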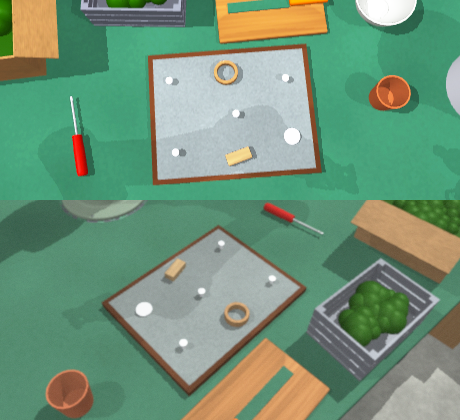

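```bash
python3 -c "
from workcell import workorder;print(workorder.job_done())"
```

```text
the job is handed in; nothing more can be done
None
```

I pressed the wide plug at about (0.487, -0.152) m fully home with the closed fingertips, then lifted the hand straight up and moved it aside. I handed the job in at about 7.7 s on the robot's clock.

- **Pressing:** the plug slid down against about 2 to 4 N. The force then rose to 11.5 N with almost no further travel, with the fingertips at about 23.7 mm against a nominal 24 mm. I took that as the hard stop; the limit is 25 N.
- **Wide plug afterwards:** measured from both cameras, its head dropped from 32.9 to 22.9 mm. The first figure is a little below the stated 34 to 38 mm, and the rays from the two cameras miss each other by 2 to 3 mm. The drop matches the expected 10 to 14 mm.
- **Everything else:** two narrow plugs measured exactly as before, and the other two within 1 mm (image noise). By eye, the tape roll, offcut, pot and screwdriver look unmoved; I did not measure them.

No check failed.

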